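Tuck the wagon case's tab under its lip

TASK

The small blue wagon case stands with its springy orange tab open. With your fingertips, fold the tab over across the case, press it flat, and push it along by its black thumb ridge so that its edge slides well beneath the yellow retaining lip and stays there when you let go. Nothing is to be picked up: leave the red wagon lying in the case, and do not disturb the green van, the paint jar or the screwdriver.

Things in the scene. Friction and masses are not known exactly. Their poses are not given: they have to be found in the camera images.
- case: Open-topped blue plastic wagon case, 130 mm (its x) by 190 mm (its y), walls 60 mm high and 4 mm thick, fixed to the bench. Origin: centre of its underside; z up. The tab is hinged on its -x side and folds over towards its +x side, where the yellow lip is
- hinge (a point): The tab's hinge axis, at the middle of the tab's width: 61 mm to the case's -x side of the case's centre and 62 mm above the bench; the axis runs along the case's y. Two ears, 6 mm wide, stand at its ends, 40 mm either side, 7 mm above the axis
- fold (a joint): Angle of the tab in rad: 0 is folded over flat across the case (the stop), pi/2 stands straight up, more leans outwards to the case's -x side (at most 2.2). Springy with some friction: let go when flat and not under the lip, it springs up again to about 1 rad; holding it flat takes about 1 N at the ridge
- slide (a joint): How far the tab has been slid along itself, away from the hinge, in m: 0 is drawn in (as at the start), 0.018 fully out. It slides with about 2 N of friction, along its own length at any fold angle, and stays where it is left. It must be drawn in while it is folded down, or it comes down on top of the lip
- tab_edge (a point): Middle of the tab's free edge, half-way through its thickness. The tab is an orange plate 62 mm wide (case's y) and 4 mm thick, its mid-plane through the hinge axis; this edge is 104 mm from the hinge axis when drawn in, 122 mm when fully out
- ridge (a point): Foot of the black thumb ridge, at the middle of its face that looks towards the hinge, on the tab's outer face (the upper one when folded flat). The ridge runs across the tab, 56 mm long, 6 mm thick (along the tab) and 6 mm high above that face; its hinge-side face is 80 mm from the hinge axis when the tab is drawn in. The tab between the hinge and the ridge is bare, a good place for a fingertip
- lip (a point): Middle of the lower edge of the yellow retaining lip, where the lip begins: 47 mm to the case's +x side of the case's centre (108 mm from the hinge axis), underside 66.5 mm above the bench. The lip is a fixed plate 90 mm wide (case's y) and 4 mm thick that reaches 21 mm farther to the case's +x side; the flat tab passes below it with 2.5 mm to spare
- wagon_mid (a point): Centre of the red open wagon, 150 by 34 by 34 mm, loose, lying along the case's y in a foam slot inside the case, its top 38 mm above the bench, clear below the flat tab; leave it
- van_mid (a point): Centre of the loose green closed van, 152 by 38 by 55 mm, standing on the bench beside the case; leave it
- jar_mid (a point): Centre of the loose paint jar, 40 mm across and 50 mm high, on the bench beside the case; leave it
- driver_grip (a point): Handle of the loose screwdriver, about 150 mm long, lying on the bench beyond the case's +x side; leave it
Not all that is in view belongs to the job. There is more than one size of the case; the one meant has the size given above.

How it is judged (in metres and radians):
On the way, in this order (a step that is already met when the one before it is completed fails the run):
1. the tab is folded over past half-way (fold angle under 0.6 rad) (value of joint fold below 0.6 rad), for 0.1 s.
2. the tab's edge is at least 7 mm in beneath the lip (x of tab_edge in the frame of case above 0.054 m and z of tab_edge in the frame of case below 0.0675 m), for 0.2 s.
At the end, for the whole second after the job is handed in: The tab lies flat across the case (fold angle under 0.06 rad) with its edge at least 7 mm in beneath the lip, and stays so; the wagon still lies in its slot in the case, and van, jar and screwdriver are within 20 mm of where they stood (all of step 2 and value of joint fold below 0.06 rad and distance between wagon_mid and case below 0.045 m and distance of each of van_mid, jar_mid, driver_grip from where it was at the start of the episode below 0.02 m); the robot touches nothing.
It fails at once if the red wagon is lifted or shifted by more than 20 mm (distance of wagon_mid from where it was at the start of the episode above 0.02 m).
It fails at once if the green van is moved more than 20 mm or tipped over (distance of van_mid from where it was at the start of the episode above 0.02 m or angle between van_mid's own z axis and vertical above 0.5 rad).
It fails at once if the paint jar is moved more than 20 mm or tipped over (distance of jar_mid from where it was at the start of the episode above 0.02 m or angle between jar_mid's own z axis and vertical above 0.5 rad).
It fails at once if the screwdriver is moved more than 20 mm (distance of driver_grip from where it was at the start of the episode above 0.02 m).
It also fails if it takes over 35 s, if anything falls off the work surface, if the arm or the gripper's body presses on something with over 40 N, if the wrist force passes 120 N, or if a joint passes its speed limit or range.

ROBOT

A 6-joint arm with a two-finger parallel gripper is mounted at the origin on the work surface. World frame = base frame: x ahead of the robot, y to its left, z up, the work surface at z = 0. Lengths are in m, angles in degrees, forces in N, time in s.
With the tool pointing down it reaches from about 0.375 to 0.9 m from the base axis. Payload 3.1 kg.
Tool frame: the origin (TCP) lies at the very end of the fingers, on their centre line; the grasp point (between the pads) lies behind it (bot.grip_depth is the z of the grasp point in the tool frame, in m); z points along the fingers, y is the direction in which the jaws open and shut (so a half turn about z gives the same grasp; the last joint's range is limited). The gripper opens to 87 mm and grips with 3 to 60 N. Pads are 19 mm wide; open, the fingers measure 117 mm over their backs; the gripper's body (75 mm by 190 mm) begins 51 mm behind the grasp point.
Start: joints at [-76.977, 30.224, 82.088, -0, 67.689, -10.227], TCP at [0.247, -0.574, 0.223] pointing down, gripper open.
Joint ranges: [-176.69, 176.69], [-43.24, 126.21], [12.49, 139.97], [-82, 262], [0, 151.66], [-163.58, 163.58]. Speed limits (degrees/s): [159.86, 159.86, 180, 180, 180, 180].

INTERFACE

Orientations are given as a 3x3 rotation matrix whose columns are the frame's x, y, z axes.
In Python, from rig import bot, vision gives the robot as it stands. The module is installed in compiled form; this text tells all that it offers.
- The arm moves only by the shell command python3 -m jog 'ROWS'. ROWS is JSON, a list of rows, each a list of 3 entries, a list of its own where there are three numbers: the shift along the tool's x, y, z in mm, then the turn, a rotation vector about the tool's x, y, z in degrees, then the closure, from 0 (fully open) to 1 (shut). In form: [[[dx, dy, dz], [wx, wy, wz], fingers], ...]. A call has 1 to 12 rows; each row is the pose to reach, as a shift and turn from the pose commanded when the call began, along the tool's axes at that moment; what a row does not reach only later rows make up. A row lasts 1/12 s, in which the tool goes at most 41.7 mm and 7.16 degrees, less where a joint would pass 70% of its speed; a pose out of reach is approached as far as the arm can. A call with a gripper value outside its range is refused whole. The fingers move at their own pace and stop on an object; the grip force is fixed at half the most. Time passes only in rows, so rows that repeat a pose let the fingers close. It gives the time, the measured TCP pose, the force and the opening at its end, in the units of the state.
- bot.read_state(): the state, without advancing time (a new reading comes with each control period).
- vision.capture(name): name is "side" or "top" or "wrist"; returns the picture (480x640x3 uint8, red, green, blue); there is no depth.
- vision.camera_info(name): a dict with "intrinsics" (3x3 intrinsics, pixels), "camera_from_world" (4x4, takes a point from world to camera coordinates); the wrist camera has in their place "mount" (4x4, takes a point from camera to tool coordinates, whose origin is the TCP and whose axes are the flange's). Camera axes: x right, y up, looking along -z (the intrinsics and any distortion apply to the point x, -y, -z); pixel columns grow to the right and rows downward; lengths in m; the calibration is good to about 2 mm. A picture is of the moment at which its call begins: read the wrist's pose just before it. camera_info takes no time and is no camera call.
- bot.hand_in(): hands the job in, once; it reports no verdict.
The state is a dict: "time_s": time; "joint_positions": joint angles; "qvel": joint speeds; "tau": joint torques, N m; "position": TCP position; "tcp_rot": TCP orientation; "force": force on the tool from outside, world axes, zero at the start; "moment": the same for the moment, N m; "opening": opening from 0.0 (shut) to 1.0 (fully open).
Only numpy, scipy, OpenCV 4.12 (cv2) and the standard library are available. Lean on these libraries where they do the work, as an engineer would, in place of code of your own. Each camera call takes 0.05 s, during which the arm holds its last target. There are 200 camera calls.

## Working session

There is one attempt and no reset: what is moved stays moved. The work goes in short steps, Python scripts to look and compute and a shell command to move; the robot and the scene stay as the last step left them, time stands still between calls to the robot, and variables do not carry over. Pictures are saved under pics/ and viewed, about 8 in all and at most 12, crops included, and the job is handed in when it is done.

```bash
mkdir -p pics; python3 - <<'E'
from rig import bot, vision
import cv2, numpy as np
np.set_printoptions(precision=4,suppress=True)
s=bot.read_state(); print(s['time_s'],s['position'],s['tcp_rot'],s['opening'],bot.grip_depth)
for n in("top","side"):
    im=vision.capture(n); cv2.imwrite(f"pics/{n}0.png",im[:,:,::-1]); i=vision.camera_info(n); print(n,i)
print(vision.camera_info("wrist"))
E
```

```text
0.0 [ 0.2466 -0.5735  0.2216] [[ 0.9188  0.3948 -0.0005]
 [ 0.3948 -0.9188  0.002 ]
 [ 0.0004 -0.0021 -1.    ]] 0.9984974432451397 -0.0187
top {'intrinsics': array([[438.5493,   0.    , 316.4091],
       [  0.    , 438.5493, 244.4672],
       [  0.    ,   0.    ,   1.    ]]), 'camera_from_world': array([[-0.0164, -0.9993,  0.0328,  0.0529],
       [ 0.9911, -0.0119,  0.1329, -0.5905],
       [-0.1325,  0.0347,  0.9906, -0.7864],
       [ 0.    ,  0.    ,  0.    ,  1.    ]])}
side {'intrinsics': array([[595.9377,   0.    , 315.3036],
       [  0.    , 595.9377, 241.8973],
       [  0.    ,   0.    ,   1.    ]]), 'camera_from_world': array([[-0.9907, -0.1343,  0.0205,  0.5931],
       [ 0.0968, -0.5922,  0.7999, -0.0665],
       [-0.0953,  0.7945,  0.5998, -1.1632],
       [ 0.    ,  0.    ,  0.    ,  1.    ]])}
{'intrinsics': array([[344.2801,   0.    , 316.8905],
       [  0.    , 344.2801, 237.0359],
       [  0.    ,   0.    ,   1.    ]]), 'mount': array([[-0.0003,  0.959 ,  0.2834,  0.0778],
       [ 1.    ,  0.0005, -0.0007, -0.0003],
       [-0.0008,  0.2834, -0.959 , -0.1616],
       [ 0.    ,  0.    ,  0.    ,  1.    ]])}
```

View pics/top0.png

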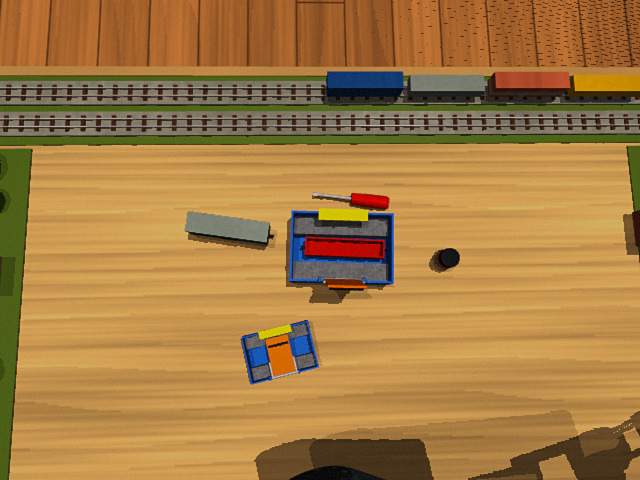

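View pics/side0.png

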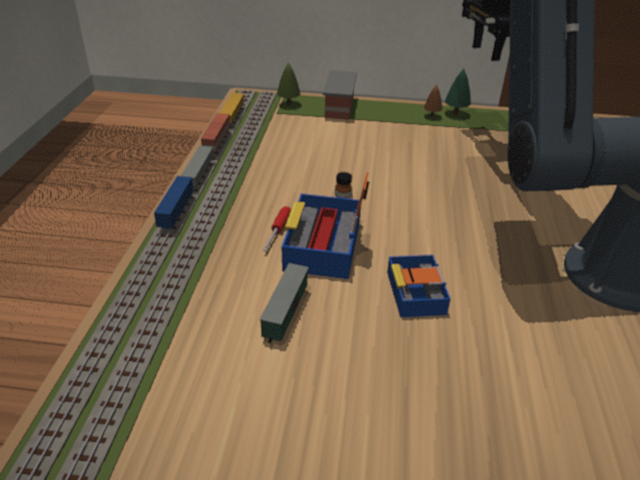

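The top view has two blue cases. The large one at about (342,248) holds the red wagon and has its orange tab standing up. The small one at about (280,352) has its tab already shut. I'll measure both for size and enlarge the candidate.

```bash
cat > h.py <<'E'
import numpy as np, cv2
from rig import bot, vision
np.set_printoptions(precision=4,suppress=True)
def cam(n,s=None):
    i=vision.camera_info(n)
    if n=="wrist":
        T=np.eye(4);T[:3,:3]=s['tcp_rot'];T[:3,3]=s['position'];return i['intrinsics'],T@i['mount']
    return i['intrinsics'],np.linalg.inv(i['camera_from_world'])
def ray(c,uv):
    K,W=c; p=np.linalg.inv(K)@[uv[0],uv[1],1]; d=W[:3,:3]@[p[0],-p[1],-p[2]]
    return W[:3,3],d/np.linalg.norm(d)
def onz(c,uv,z):
    o,d=ray(c,uv); return o+d*(z-o[2])/d[2]
def tri(c1,u1,c2,u2):
    o1,d1=ray(c1,u1);o2,d2=ray(c2,u2)
    t=np.linalg.lstsq(np.c_[d1,-d2],o2-o1,rcond=None)[0]
    a=o1+t[0]*d1;b=o2+t[1]*d2;return (a+b)/2,np.linalg.norm(a-b)
def proj(c,P):
    K,W=c; p=np.linalg.inv(W)@np.r_[P,1]; q=K@[p[0],-p[1],-p[2]]; return q[:2]/q[2]
def blobs(im,lo,hi,amin=40):
    m=cv2.inRange(cv2.cvtColor(im,cv2.COLOR_RGB2HSV),lo,hi)
    return [c for c in cv2.findContours(m,0,2)[0] if cv2.contourArea(c)>amin]
BLUE=((105,120,40),(125,255,255));YEL=((24,150,100),(34,255,255));ORA=((7,200,100),(15,255,255))
E
python3 - <<'E'
from h import *
P={n:cv2.imread(f"pics/{n}0.png")[:,:,::-1].copy() for n in("top","side")}
for n in P:
    c=cam(n)
    for k,z in(("BLUE",.06),("YEL",.0705),("ORA",.1)):
        for b in blobs(P[n],*globals()[k]):
            r=cv2.minAreaRect(b)
            print(n,k,r,"\n",np.array([onz(c,p,z) for p in cv2.boxPoints(r)])[:,:2].tolist() if n=="top" else cv2.approxPolyDP(b,3,True)[:,0].tolist())
im=P["top"][180:320,170:480]; a=cv2.resize(im,None,fx=2.5,fy=2.5,interpolation=2)
b=cv2.resize(P["side"][160:290,240:400],None,fx=2.5,fy=2.5,interpolation=2)
o=np.zeros((a.shape[0]+0,775,3),np.uint8);o[:a.shape[0],:]=a[:,:775]
o=np.vstack([o,np.zeros((250,775,3),np.uint8)]); b=b[:250];o[350:350+b.shape[0],:b.shape[1]]=b
cv2.imwrite("pics/crop1.png",o[:,:,::-1])
E
```

```text
top BLUE ((256.5069885253906, 357.6045837402344), (48.763492584228516, 22.736534118652344), 78.02386474609375) 
 [[0.42616745506453935, 0.1827611605597547], [0.43365905869362864, 0.14349292417388626], [0.35110298795855377, 0.1258245871435355], [0.3439565521313636, 0.16462708781403773]]
top BLUE ((301.82354736328125, 346.2941589355469), (48.50712585449219, 22.79834747314453), 75.96376037597656) 
 [[0.44320728348737176, 0.10384344599563976], [0.45223435469473405, 0.06428326900029242], [0.36992899356394765, 0.0446282078694953], [0.36128515261746075, 0.08373833231265544]]
top BLUE ((341.5244445800781, 247.0085906982422), (104.08438110351562, 71.20355224609375), 0.9391909241676331) 
 [[0.5209747844322007, 0.09605001353551643], [0.652131629743075, 0.09283531224142572], [0.647075502385993, -0.10052025593823091], [0.5150711906390557, -0.09307853185240594]]
top BLUE ((365.0, 79.5), (15.0, 76.0), 90.0) 
 [[0.9248481040190888, 0.01916330774356577], [0.9251234290800391, -0.1290535116020733], [0.8941654083360443, -0.12772566576983366], [0.8940784216031261, 0.01976777466511681]]
top YEL ((274.3823
[... 1729 characters left out ...]
, 261], [307, 265], [309, 273], [347, 277], [358, 220], [355, 232], [350, 233], [349, 252], [331, 249], [340, 211], [355, 211], [357, 201]]
side BLUE ((173.49996948242188, 201.49996948242188), (21.378524780273438, 57.225345611572266), 30.256441116333008) 
 [[190, 178], [177, 177], [155, 212], [157, 225], [171, 227], [170, 215], [178, 214], [172, 212], [178, 202], [185, 203], [184, 198], [178, 201], [190, 189], [186, 188]]
side YEL ((395.4717102050781, 275.65093994140625), (21.840328216552734, 3.0219318866729736), 74.05460357666016) 
 [[393, 265], [399, 286]]
side YEL ((291.474853515625, 213.4896240234375), (3.317962884902954, 24.69434356689453), 22.380136489868164) 
 [[296, 202], [287, 225]]
```

View pics/crop1.png

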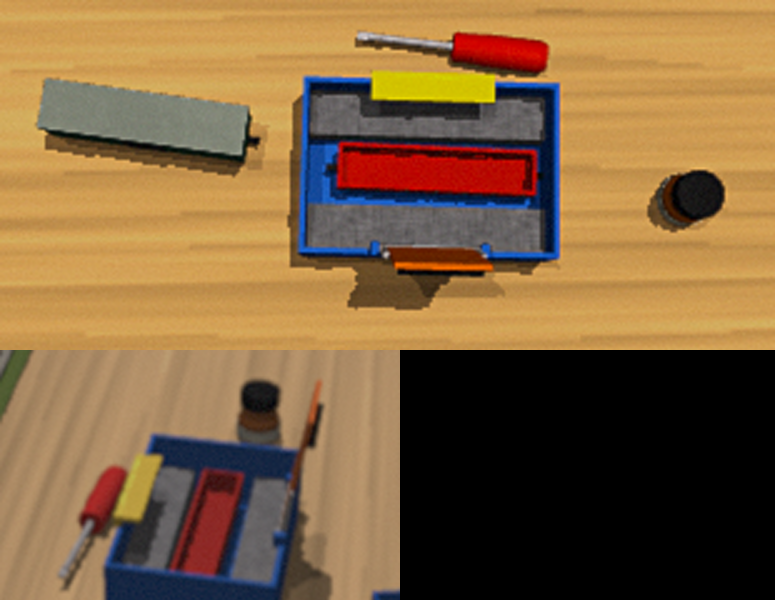

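The large case is the one meant: 130 x 193 mm by measurement, tab open, wagon inside. The other is only about 84 mm, with its tab shut. Next I'll measure the tab lean, lip and hinge, and work out the first approach.

```bash
python3 - <<'E'
from h import *
ct,cs=cam("top"),cam("side")
# lip top surface centre, two views
L,e=tri(ct,(342.6,214.3),cs,(291.5,213.5)); print("lip top centre",L,e)
# tab outer edge ends: top crop (395,266),(492,270); side crop top end ~ (320,382)
for u in((328,286.4),(366.8,288)):
    print("edge z sweep",[onz(ct,u,z)[:2].round(4).tolist() for z in(.15,.16,.165)])
print("far corner",tri(ct,(366.8,287.5),cs,(367.8,173)))
H=np.array([.5235,.0008,.062]); 
o,d=ray(ct,(347.2,287)); t=min(np.linspace(.3,1.2,9001),key=lambda t:abs(np.hypot(*(o+t*d-H)[[0,2]])-.104)); p=o+t*d
print("edge mid",p,"fold",np.arctan2(p[2]-H[2],p[0]-H[0]))
print("earlets",[onz(ct,(170+x/2.5,180+y/2.5),.065) for x,y in((375,248),(486,250))])
s=bot.read_state(); R=s['tcp_rot']
print("to pre",R.T@(np.array([.44,.002,.20])-s['position'])*1000)
E
```

```text
lip top centre [ 0.645  -0.003   0.0724] 0.006642388531566506
edge z sweep [[0.5082, 0.0309], [0.5078, 0.0315], [0.5076, 0.0318]]
edge z sweep [[0.5047, -0.0316], [0.5044, -0.0301], [0.5042, -0.0294]]
far corner (array([ 0.505 , -0.0295,  0.1644]), np.float64(1.6562265895363502e-05))
edge mid [ 0.5135 -0.0199 -0.0415] fold -1.6671772053497653
earlets [array([0.5245, 0.0399, 0.065 ]), array([ 0.5219, -0.0403,  0.065 ])]
to pre [ 404.9047 -452.437    22.6878]
```

The tab edge is at about (0.506, 0, 0.165), giving a fold of about 1.73 rad. The hinge is at about (0.523, 0, 0.062) and the case yaw is about -2°. I'll move to a pre-position in front of the tab with the fingers shut.

```bash
python3 -m jog '[[[40,-45,2],[0,0,7],1],[[80,-90,4],[0,0,14],1],[[105,-117,6],[0,0,21],1],[[130,-145,8],[0,0,25],1],[[155,-173,9],[0,0,25],1],[[180,-201,10],[0,0,25],1],[[205,-229,11],[0,0,25],1],[[230,-257,12],[0,0,25],1],[[255,-285,14],[0,0,25],1],[[280,-313,16],[0,0,25],1],[[305,-341,17],[0,0,25],1],[[330,-369,18],[0,0,25],1]]'
python3 - <<'E'
from h import *
s=bot.read_state(); R=s['tcp_rot']; print(s['position'],R,s['opening'],s['force'])
print("to pre",R.T@(np.array([.44,.002,.20])-s['position'])*1000)
E
```

```text
time_s: 1.1
position: [0.4041, -0.1025, 0.2043]
tcp_rot: [[1.0, -0.031, -0.001], [-0.031, -1.0, 0.001], [-0.001, -0.001, -1.0]]
force: [1.5, 0.6, -0.1]
opening: 0.174
[ 0.4041 -0.1025  0.2043] [[ 0.9995 -0.0306 -0.0006]
 [-0.0306 -0.9995  0.0006]
 [-0.0006 -0.0006 -1.    ]] 0.17434998249867711 [ 1.5332  0.5602 -0.0899]
to pre [  32.7167 -105.504     4.3895]
```

```bash
python3 -m jog '[[[10,-35,2],[0,0,0],1],[[20,-70,3],[0,0,0],1],[[30,-102,4],[0,0,0],1],[[30,-105,4],[0,0,0],1],[[30,-105,4],[0,0,0],1],[[30,-105,4],[0,0,0],1]]'
python3 - <<'E'
from h import *
s=bot.read_state(); im=vision.capture("wrist"); cv2.imwrite("pics/w1.png",im[:,:,::-1])
c=cam("wrist",s); print(s['position'],s['opening'],s['force'])
for k,z in(("YEL",.0705),("ORA",.165)):
    for b in blobs(im,*globals()[k],100):
        r=cv2.minAreaRect(b); print(k,r,[onz(c,p,z).round(4).tolist() for p in cv2.boxPoints(r)])
for n,P in(("hinge",(.523,0,.062)),("edge",(.506,0,.165)),("lip",(.631,-.003,.0665))): print(n,proj(c,P))
E
```

```text
time_s: 1.6
position: [0.4371, -0.001, 0.2004]
tcp_rot: [[1.0, -0.029, -0.001], [-0.029, -1.0, -0.0], [-0.001, 0.0, -1.0]]
force: [0.3, 0.1, 0.7]
opening: 0.005
[ 0.4371 -0.001   0.2004] 0.005179779020468936 [0.2557 0.1148 0.7236]
YEL ((165.47059631347656, 235.3824005126953), (14.55213737487793, 16.73495864868164), 75.96376037597656) [[0.439, 0.1406, 0.0705], [0.4422, 0.1258, 0.0705], [0.4293, 0.1246, 0.0705], [0.426, 0.1395, 0.0705]]
ORA ((202.12615966796875, 264.8100891113281), (58.58252716064453, 40.433189392089844), 70.46334838867188) [[0.4549, 0.0848, 0.165], [0.4626, 0.061, 0.165], [0.4267, 0.053, 0.165], [0.4181, 0.0779, 0.165]]
ORA ((309.0, 139.0), (30.0, 110.0), 90.0) [[0.5217, 0.0309, 0.165], [0.5199, -0.0289, 0.165], [0.504, -0.0291, 0.165], [0.5058, 0.0322, 0.165]]
hinge [312.6612 125.0324]
edge [311.7133 151.9579]
lip [311.8032 -31.3357]
```

View pics/w1.png

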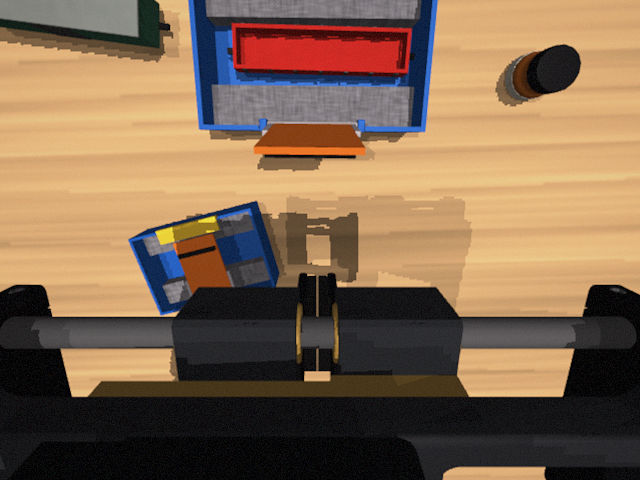

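The wrist view agrees: orange edge at pixels (255–365, 150), i.e. x≈0.505, y≈0. The jar at (550,68) and the van at upper left are clear. I'll lower in front of the tab and sweep it inward.

```bash
python3 -m jog '[[[6,0,24],[0,0,0],1],[[14,0,48],[0,0,0],1],[[23,0,72],[0,0,0],1],[[33,0,72],[0,0,0],1],[[43,0,72],[0,0,0],1],[[51,0,72],[0,0,0],1],[[58,0,72],[0,0,0],1],[[65,0,72],[0,0,0],1],[[72,0,73],[0,0,0],1],[[79,0,73],[0,0,0],1],[[86,0,74],[0,0,0],1],[[86,0,74],[0,0,0],1]]'
python3 - <<'E'
from h import *
s=bot.read_state(); print(s['position'],s['force'])
a=vision.capture("side"); b=vision.capture("wrist")
o=np.hstack([cv2.resize(a[130:300,230:430],(400,340)),cv2.resize(b[:272],(400,170))[:340] if 0 else cv2.resize(b,(400,340))])
cv2.imwrite("pics/c2.png",o[:,:,::-1])
E
```

```text
time_s: 2.65
position: [0.5256, -0.0037, 0.1269]
tcp_rot: [[1.0, -0.03, 0.003], [-0.03, -1.0, -0.001], [0.003, 0.0, -1.0]]
force: [0.2, 0.0, -0.5]
opening: 0.007
[ 0.5256 -0.0037  0.1269] [ 0.2461  0.0461 -0.499 ]
```

View pics/c2.png

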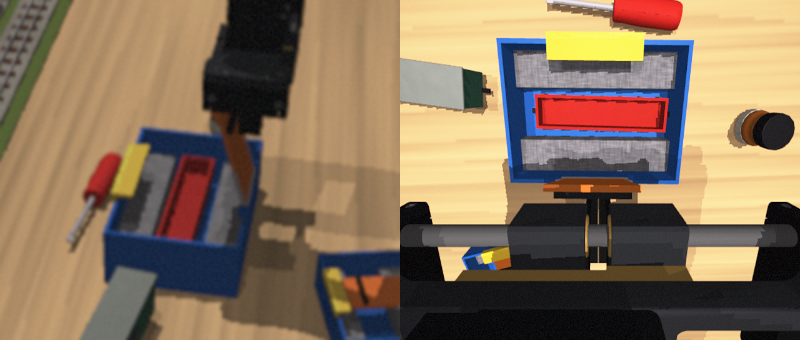

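The tab now leans inward against the fingertip. I'll follow the arc down.

```bash
python3 -m jog '[[[9,0,3],[0,0,0],1],[[18,0,7],[0,0,0],1],[[25,0,12],[0,0,0],1],[[32,0,17],[0,0,0],1],[[38,0,23],[0,0,0],1],[[43,0,30],[0,0,0],1],[[47,0,38],[0,0,0],1],[[50,0,46],[0,0,0],1],[[51,0,52],[0,0,0],1],[[52,0,57],[0,0,0],1],[[52,0,59],[0,0,0],1],[[52,0,59],[0,0,0],1]]'
python3 - <<'E'
from h import *
s=bot.read_state(); print(s['position'],s['force'])
a=vision.capture("side"); b=vision.capture("wrist")
cv2.imwrite("pics/w3.png",b[:,:,::-1])
o=np.hstack([cv2.resize(a[150:290,260:400],(390,390),interpolation=2),cv2.resize(b[60:320,190:460],(405,390),interpolation=2)])
cv2.imwrite("pics/c3.png",o[:,:,::-1])
E
```

```text
time_s: 3.75
position: [0.5754, -0.0051, 0.067]
tcp_rot: [[1.0, -0.031, -0.0], [-0.031, -1.0, 0.0], [-0.0, -0.0, -1.0]]
force: [0.9, -0.1, 1.1]
opening: 0.007
[ 0.5754 -0.0051  0.067 ] [ 0.8917 -0.0951  1.1341]
```

View pics/c3.png

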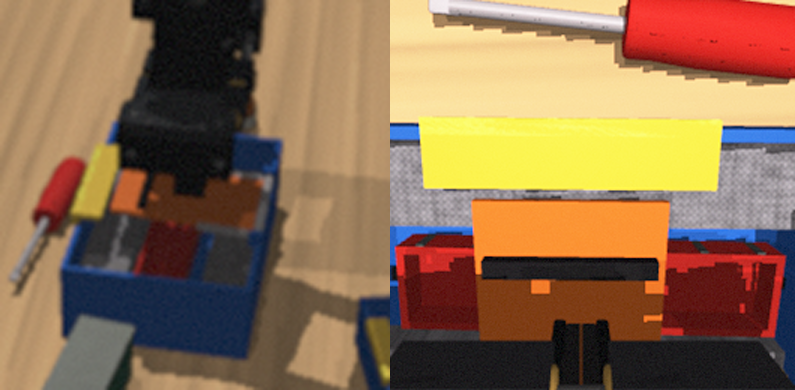

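The tab is almost flat and drawn in. Its edge, at about y=200 in the right-hand crop, is short of the lip's edge at about 190, and the ridge is ahead of the fingertip. I'll press a little, checking force.

```bash
python3 -m jog '[[[0,0,1],[0,0,0],1],[[0,0,2],[0,0,0],1],[[0,0,3],[0,0,0],1],[[0,0,3],[0,0,0],1],[[0,0,3],[0,0,0],1]]'
```

```text
time_s: 4.27
position: [0.5755, -0.0052, 0.0647]
tcp_rot: [[1.0, -0.031, 0.0], [-0.031, -1.0, -0.0], [0.0, 0.0, -1.0]]
force: [0.6, -0.6, 1.7]
opening: 0.001
```

```bash
python3 -m jog '[[[0,0,0.7],[0,0,0],1],[[0,0,1.3],[0,0,0],1],[[0,0,1.3],[0,0,0],1],[[0,0,1.3],[0,0,0],1]]'
```

```text
time_s: 4.6
position: [0.5756, -0.0052, 0.0642]
tcp_rot: [[1.0, -0.03, 0.001], [-0.03, -1.0, -0.0], [0.001, 0.0, -1.0]]
force: [-0.6, -0.0, 7.2]
opening: 0.005
```

It is on the stop with 7 N at z=0.0642, so the tab is flat. Pushing forward.

```bash
python3 -m jog '[[[3,0,0],[0,0,0],1],[[6,0,0],[0,0,0],1],[[9,0,0],[0,0,0],1],[[12,0,0],[0,0,0],1],[[15,0,0],[0,0,0],1],[[18,0,0],[0,0,0],1],[[21,0,0],[0,0,0],1],[[24,0,0],[0,0,0],1],[[26,0,0],[0,0,0],1],[[26,0,0],[0,0,0],1]]'
python3 - <<'E'
from h import *
s=bot.read_state(); print(s['position'],s['force'])
b=vision.capture("wrist")
cv2.imwrite("pics/c4.png",cv2.resize(b[60:320,190:460],(540,520),interpolation=2)[:,:,::-1])
E
```

```text
time_s: 5.43
position: [0.594, -0.0055, 0.0639]
tcp_rot: [[0.999, -0.029, -0.017], [-0.029, -1.0, 0.001], [-0.017, -0.0, -1.0]]
force: [-13.4, -2.3, 16.8]
opening: 0.005
[ 0.594  -0.0055  0.0639] [-13.4477  -2.2671  16.7541]
```

View pics/c4.png

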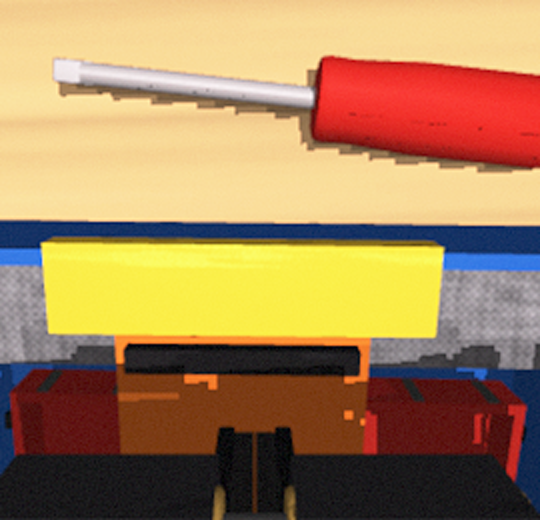

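Friction from the pressed fingertip carried the tab fully out: 13 N against the end stop, with the ridge about 4 mm short of the lip. I'll lift straight off, keeping the forward bias.

```bash
python3 -m jog '[[[0,0,-2],[0,0,0],1],[[0,0,-4],[0,0,0],1],[[0,0,-8],[0,0,0],1],[[0,0,-20],[0,0,0],1],[[0,0,-40],[0,0,0],1],[[-20,0,-70],[0,0,0],1],[[-50,0,-100],[0,0,0],1],[[-80,0,-130],[0,0,0],1],[[-80,0,-130],[0,0,0],1],[[-80,0,-130],[0,0,0],1],[[-80,0,-130],[0,0,0],1]]'
python3 - <<'E'
from h import *
s=bot.read_state(); print(s['position'],s['force'],s['time_s'])
b=vision.capture("wrist");a=vision.capture("side");c=cam("wrist",s)
t=vision.capture("top"); t0=cv2.imread("pics/top0.png")[:,:,::-1]
for n,r in(("van",(200,250,180,280)),("jar",(240,275,425,470)),("driver",(188,212,305,395)),("wagon",(236,262,300,388))):
    y0,y1,x0,x1=r; print(n,"mean abs diff",np.abs(t[y0:y1,x0:x1].astype(int)-t0[y0:y1,x0:x1]).mean().round(2))
h,w=b.shape[:2]
o=np.hstack([cv2.resize(a[170:290,260:380],(390,390),interpolation=2),cv2.resize(b[:260,190:450],(390,390),interpolation=2)])
cv2.imwrite("pics/c5.png",o[:,:,::-1])
g=cv2.cvtColor(b,cv2.COLOR_RGB2HSV)
ys=[v for v in range(480) if g[v,300:330,2].mean()<60][:12]; print("dark rows",ys)
for bl in blobs(b,*YEL,200)+blobs(b,*ORA,100):
    x,y,ww,hh=cv2.boundingRect(bl);print((x,y,ww,hh),onz(c,(x+ww/2,y),.0665),onz(c,(x+ww/2,y+hh),.0665))
E
```

```text
time_s: 6.4
position: [0.5225, -0.0036, 0.1939]
tcp_rot: [[1.0, -0.031, 0.003], [-0.031, -1.0, -0.0], [0.003, 0.0, -1.0]]
force: [0.4, 0.5, 0.3]
opening: 0.005
[ 0.5225 -0.0036  0.1939] [0.401  0.5366 0.2526] 6.4
van mean abs diff 26.76
jar mean abs diff 72.61
driver mean abs diff 46.6
wagon mean abs diff 67.12
dark rows [102, 103, 104, 105, 106, 107, 108, 276, 277, 278, 279, 280]
(254, 65, 119, 31) [ 0.6522 -0.0049  0.0665] [ 0.6302 -0.0042  0.0665]
(275, 148, 76, 57) [ 0.5908 -0.0025  0.0665] [ 0.5438 -0.0009  0.0665]
```

View pics/c5.png

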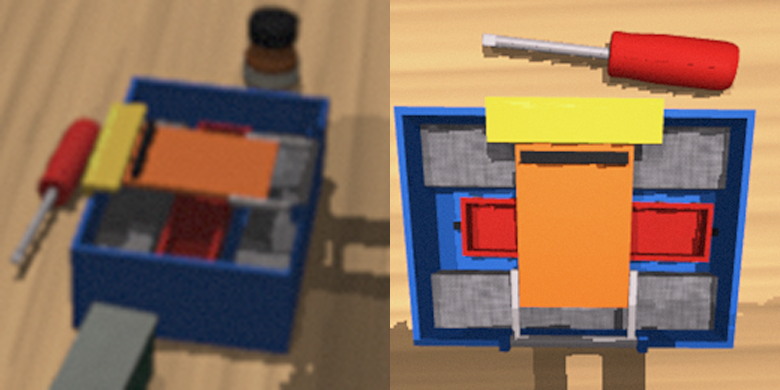

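The tab lies flat with its edge under the lip. The ridge face (row 109) is at x≈0.620, or 97 mm from the hinge, so the slide is about 17 mm. The robot is clear, so I'm handing in.

```bash
python3 -c "
from rig import bot
print(bot.hand_in(), bot.read_state()['time_s'])"
```

```text
the job is handed in; nothing more can be done
the job is handed in; nothing more can be done
```

The tab is folded flat across the large blue case and its edge is under the yellow lip. I handed the job in at about 6.5 s, and it reports no verdict.

- **How it went:** With the fingers shut, I swept the tab over, pressed it onto its stop with about 7 N, and slid it forward until it reached its end stop at about 13 N. I then lifted straight off.
- **Not as worded:** The fingertip moved the tab by friction on its bare part, before it reached the black ridge. The tab was therefore not actually pushed by the ridge.
- **Last checks, good:** The pictures show the tab staying flat after release. The ridge face is about 97 mm from the hinge, so the tab is out about 17 mm and its edge is roughly 13 mm in beneath the lip. The gripper was about 0.19 m up, clear of everything, with force near zero. In the last close views the wagon was in its slot, the screwdriver lay beyond the lip, and the jar was upright.
- **Last check that failed:** My before-and-after comparison of the top camera pictures gave large differences for the van, jar, screwdriver and wagon. The arm and its shadow now probably cover part of that view, but I did not look at that picture. I have no measured displacement for those four; I only judged by eye that they were undisturbed, and the van was only partly in view.

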